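# Set a stop valve in the counter test cradle and open it

## Robot

A 7-joint arm with a two-finger parallel gripper is mounted at the origin on the work surface. World frame = base frame: x ahead of the robot, y to its left, z up, the work surface at z = 0. Lengths are in mm, angles in rad, forces in N, time in s.
With the tool pointing down it reaches from about 400 to 925 mm from the base axis. Payload 5.6 kg.
Tool frame: the origin (TCP) lies at the very end of the fingers, on their centre line; the grasp point (between the pads) lies 19 mm behind it (robot.tcp_to_grasp is the distance from the TCP to the grasp point, in mm); z points along the fingers, y is the line along which they close (so a half turn about z gives the same grasp; the last joint's range is limited). The gripper opens to 85 mm and grips with 20 to 120 N. Pads are 22 mm wide; open, the fingers measure 114 mm over their backs; the gripper's body (76 mm by 85 mm) begins 54 mm behind the grasp point. The pads swing forward as they close: fully open they stand 13 mm farther back than shut.
Start: joints at [1.103, 0.468, -0.012, 1.603, 0.006, 1.071, -0.056], TCP at [267.851, -592.253, 231.29] pointing down, gripper open.
Joint ranges: [-2.53, 2.53], [-0.31, 2.02], [-1.57, 1.55], [0.28, 2.44], [-1.29, 4.43], [0.15, 1.84], [-2.92, 2.92]. Speed limits (rad/s): [2.57, 2.57, 3.14, 3.14, 3.14, 3.14, 3.14].

## Interface

Orientations are given as a rotation vector (axis times angle).
In Python, from rig import get_state, viewer, finish_job, robot gives the robot as it stands.
- The arm moves only by the tool move_arm, never from a script. Its argument "steps" is text: rows parted by semicolons, each of 5 numbers parted by spaces: the shift along the tool's x, y, z as a fraction of full scale, then the turn about the tool's z as a fraction of full scale, then the opening, from 0 (shut) to 1 (fully open). A call has 1 to 5 rows; each row is the pose to reach, as a shift and turn from the pose commanded when the call began, along the tool's axes at that moment; what a row does not reach only later rows make up. Full scale, the value 1, is 0.2 m for a shift and 60 degrees for a turn. A row lasts 1/12 s, in which the tool goes at most 41.7 mm and 7.16 degrees, less where a joint would pass 70% of its speed; a pose out of reach is approached as far as the arm can. A call with a number of a shift or a turn outside -1 to 1 is refused whole. A call with a gripper value outside its range is refused whole. The fingers move at their own pace and stop on an object; "grip_force" is the grip in N (left out, the last holds). Time passes only in rows, so rows that repeat a pose let the fingers close. It gives the time, the measured TCP pose, the force, the opening and the grip force at its end, in the units of the state.
- get_state(): the state, without advancing time (a new reading comes with each control period).
- viewer.read_camera(name): name is "scene" or "top" or "wrist"; returns the picture (400x640x3 uint8, blue, green, red); there is no depth.
- viewer.camera_params(name): a dict with "vfov" (degrees; the focal length in pixels is half the picture's height over the tangent of half this angle, whatever the lens; pixels are square), "cx", "cy" (the principal point, pixels), "cam_to_world" (4x4, takes a point from camera to world coordinates); the wrist camera has in their place "hand_eye" (4x4, takes a point from camera to tool coordinates, whose origin is the TCP and whose axes are the flange's). Camera axes: x right, y down, z forward; pixel columns grow to the right and rows downward; lengths in mm; the calibration is good to about 2 mm. A picture is of the moment at which its call begins: read the wrist's pose just before it. camera_params takes no time and is no camera call.
- finish_job(): hands the job in; it is judged then, once.
The state is a dict: "t": time; "qpos": joint angles; "joint_vel": joint speeds; "tau": joint torques, N m; "tcp_pos": TCP position; "ee_rot": TCP orientation; "force": force on the tool from outside, world axes, zero at the start; "torque": the same for the moment, N m; "width": opening from 0.0 (shut) to 1.0 (fully open); "finger_force": force on a finger pad.
Only numpy, scipy, OpenCV 4.12 (cv2) and the standard library are available. Lean on these libraries where they do the work, as an engineer would, in place of code of your own. Each camera call takes 0.05 s, during which the arm holds its last target. There are 200 camera calls.

## Task

Set the brass valve upright on the plate of the test cradle and push it home so that it lies against both the long rail and the short end stop. Only then, with the valve staying against both, turn its handwheel anticlockwise (seen from above), taking fresh grips as needed, through the full turn until it comes up against its open stop. Leave the valve standing there, let go of it, and do not disturb the other things on the counter.

Things in the scene. Friction and masses are not known exactly. Their poses are not given: they have to be found in the camera images.
- valve: Loose brass stop valve, 0.77 kg (+-20%), standing upright. Body 110 mm long along its x (bore), 48 mm wide; both ends equal octagons, 48 mm across flats, flats down and to the sides: half a turn changes nothing. Origin: centre of underside, z up. On the z axis: hexagonal bonnet (34 mm, top at 60 mm), gland (22 mm, top at 74 mm), handwheel. It can be lifted by the wheel.
- wheel_centre (a point): Centre of the valve's dark iron handwheel, 92 mm above the valve's underside on its z axis; axes as the valve's (does not turn with the wheel). Level wheel, 64 mm outer diameter, rim of 10 mm round bar, three thin spokes, hub and nut up to 103 mm. It fits between open fingers from above; free air under the rim down to the bonnet.
- handwheel (a joint): Wheel angle relative to the valve, rad: 0 = shut, grows anticlockwise from above, 6.9 = fully open; dead stop at both ends. Starts at 0 to 0.6, so it takes 6.3 to 6.9 rad, a full turn or a little more. Stiff: about 0.22 N m to turn, and it stays where left. Not backed by the cradle, the valve body tends to turn along.
- cradle: Test cradle fixed to the counter: steel plate 120 (x) by 190 mm (y), 8 mm thick; origin at centre of its underside. On it an L of two aluminium stops, tops 46 mm above the counter: long rail along y at +x, inner face x = 40 mm, full length; end stop at +y, inner face y = 70 mm, from x = -35 mm to the rail. Beyond it a pipe and flat gauge (under 46 mm high) reach to y = 155 mm.
- corner (a point): Inner corner of the cradle's L at the plate's top (8 mm above the counter); axes as the cradle's. The valve is home when its bore lies along y, one long side against the rail and one end against the end stop: its origin is then at x = -24, y = -55, z = 0 mm in these axes.
- paint_tin: Bystander: paint tin, 86 mm diameter, 105 mm high, loose; origin at its underside. Leave alone.
- green_bottle: Bystander: green bottle, 68 mm diameter, 190 mm high, loose; origin at its underside. Leave alone.
- tee: Bystander: brass tee fitting without any wheel, 90 mm long, 42 mm high, lying loose; origin at its underside. Leave alone.
- nail_box: Bystander: cardboard box of nails, 80 by 120 by 50 mm, loose; origin at its underside. Leave alone.
Not all that is in view belongs to the job. What is shaped like the valve but purple is not meant.

How it is judged (in metres and radians):
On the way, in this order (a step that is already met when the one before it is completed fails the run):
1. the valve stands on the plate against rail and end stop with its wheel still near shut (below 1 rad) (x of valve in the frame of corner between -0.0285 and -0.02 m and y of valve in the frame of corner between -0.0595 and -0.051 m and z of valve in the frame of corner between -0.004 and 0.004 m and angle between the x axis of valve and the y axis of corner, either way round below 0.08 rad and angle between valve's own z axis and vertical below 0.07 rad and value of joint handwheel below 1 rad), for 0.2 s.
2. the wheel is at its open stop (beyond 6.7 rad) with the valve against rail and end stop (x of valve in the frame of corner between -0.0285 and -0.02 m and y of valve in the frame of corner between -0.0595 and -0.051 m and z of valve in the frame of corner between -0.004 and 0.004 m and angle between the x axis of valve and the y axis of corner, either way round below 0.08 rad and angle between valve's own z axis and vertical below 0.07 rad and value of joint handwheel above 6.7 rad), for 0.2 s.
At the end, for the whole second after the job is handed in: Valve upright (4 degrees), at rest on the plate, bore along the rail within 4.5 degrees, side within 4.5 mm of the rail and end within 4.5 mm of the end stop; wheel within 0.2 rad of its open stop; each bystander within 20 mm of its start (all of step 2 and linear speed of valve below 0.01 m/s); the robot touches nothing.
It fails at once if the wheel is turned open (beyond 1.2 rad) while the valve is more than 12 mm away from a stop or lifted by more than 12 mm (value of joint handwheel above 1.2 rad and (x of valve in the frame of corner below -0.036 m or y of valve in the frame of corner below -0.067 m or z of valve in the frame of corner above 0.012 m)).
It fails at once if the paint tin is moved by more than 20 mm (distance of paint_tin from where it was at the start of the episode above 0.02 m).
It fails at once if the green bottle is moved by more than 20 mm (distance of green_bottle from where it was at the start of the episode above 0.02 m).
It fails at once if the tee is moved by more than 20 mm (distance of tee from where it was at the start of the episode above 0.02 m).
It fails at once if the nail box is moved by more than 20 mm (distance of nail_box from where it was at the start of the episode above 0.02 m).
It also fails if it takes over 72 s, if anything falls off the work surface, if the arm or the gripper's body presses on something with over 40 N, if the wrist force passes 120 N, or if a joint passes its speed limit or range.

## Working session

There is one attempt and no reset: what is moved stays moved. The work goes in short steps, Python scripts to look and compute and a tool call to move; the robot and the scene stay as the last step left them, time stands still between calls to the robot, and variables do not carry over. Pictures are saved under pics/ and viewed, at most 10 in all, crops included, and the job is handed in when it is done.

Besides the shell and the picture viewer there is one more tool, called as name(argument=value, ...) on one line, values as JSON. move_arm: Moves the arm, as the interface text tells. Shift numbers are shares of 0.2 m and turn numbers shares of 60 degrees, none past 1 either way. Its arguments: {"type":"object","properties":{"steps":{"type":"string"},"grip_force":{"type":"number"}},"required":["steps"]}

```bash
mkdir -p pics; ls
python3 - <<'E'
from rig import get_state, viewer, robot
import cv2
s=get_state();print(s)
for n in("scene","top","wrist"):
    print(n,viewer.camera_params(n)); cv2.imwrite(f"pics/{n}0.png",viewer.read_camera(n))
print(robot.tcp_to_grasp)
E
```

```text
pics
{'t': 0.0, 'qpos': array([ 1.10299842,  0.46837824, -0.0116185 ,  1.60365788,  0.00601177,
        1.07142345, -0.05629811]), 'joint_vel': array([-0.00044562, -0.00219313,  0.0015056 , -0.00305271, -0.00165105,
       -0.00115853, -0.00041692]), 'tau': array([-3.30978683e-04, -5.32378292e+01,  2.13017967e-02, -2.51305890e+01,
        1.13493160e-02,  7.71885185e-03,  2.75762005e-05]), 'tcp_pos': array([ 267.59040016, -591.72373388,  230.32348602]), 'ee_rot': array([-3.06928906e+00, -6.61829459e-01,  8.04988014e-04]), 'force': array([-0.24100128, -0.47449547, -0.99296063]), 'torque': array([-0.00694731, -0.03736119,  0.01203756]), 'finger_force': 0.0, 'width': 1.0041573646407804}
scene {'vfov': 42.797698761883495, 'cx': 314.48345606068017, 'cy': 198.2643921526712, 'cam_to_world': array([[-8.20485790e-01,  3.57308566e-01, -4.46243943e-01,
         1.08837622e+03],
       [ 5.71185738e-01,  4.80374865e-01, -6.65572567e-01,
         7.70915575e+02],
       [-2.34504054e-02, -8.00981009e-01, -5.98230308e-01,
         7.83425043e+02],
       [ 0.00000000e+00,  0.00000000e+00,  0.00000
[... 233 characters left out ...]
983276e-01, -3.44757365e-03,  4.64349313e-03,
        -1.01664530e+01],
       [-3.95661468e-03, -1.77786624e-01, -9.84061107e-01,
         1.13246578e+03],
       [ 0.00000000e+00,  0.00000000e+00,  0.00000000e+00,
         1.00000000e+00]])}
wrist {'vfov': 63.05746005873454, 'cx': 320.7121856631944, 'cy': 200.7059861689699, 'hand_eye': array([[ 1.33485585e-05, -9.64236621e-01, -2.65042899e-01,
         6.71252190e+01],
       [ 9.99999875e-01,  1.45362088e-04, -4.78469307e-04,
        -2.79036598e-01],
       [ 4.99884817e-04, -2.65042859e-01,  9.64236503e-01,
        -1.42423873e+02],
       [ 0.00000000e+00,  0.00000000e+00,  0.00000000e+00,
         1.00000000e+00]])}
18.700000000000003
```

View pics/top0.png

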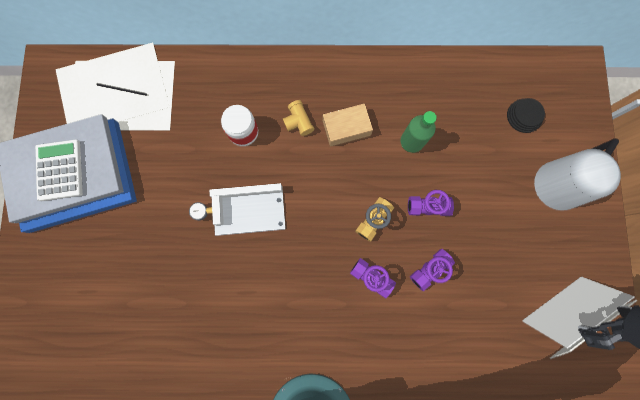

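View pics/scene0.png

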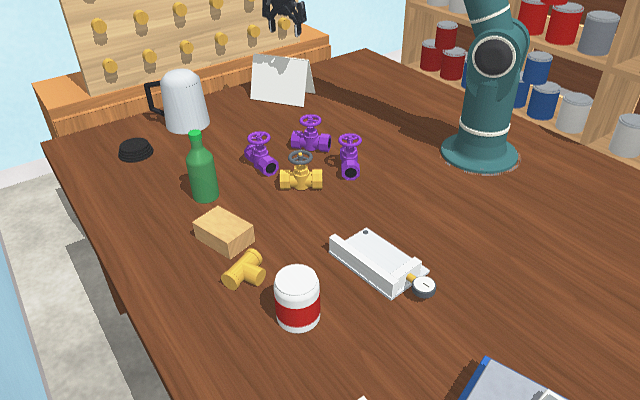

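The top view shows these candidates:
- Brass wheeled valve at (378,217).
- Brass tee without a wheel at (298,118).
- Three purple valves at (432,204), (375,278) and (437,269).

The brass one with the dark wheel fits the description. The cradle is at (248,210), with its long rail at the far side (+x) and its end stop at the left (+y). I'll confirm with one crop.

```bash
cat > h.py <<'E'
import numpy as np, cv2
from scipy.spatial.transform import Rotation as R
from rig import viewer, get_state
def cam(n, st=None):
    p=viewer.camera_params(n)
    if n=="wrist":
        T=np.eye(4);T[:3,:3]=R.from_rotvec(st["ee_rot"]).as_matrix();T[:3,3]=st["tcp_pos"]
        C=T@p["hand_eye"]
    else: C=p["cam_to_world"]
    return C,200/np.tan(np.radians(p["vfov"]/2)),p["cx"],p["cy"]
def ray(c,uv,z):
    C,f,cx,cy=c
    uv=np.atleast_2d(uv).astype(float)
    d=np.c_[(uv[:,0]-cx)/f,(uv[:,1]-cy)/f,np.ones(len(uv))]@C[:3,:3].T
    o=C[:3,3]
    return (o+d*((z-o[2])/d[:,2])[:,None])[:,:2]
def proj(c,P):
    C,f,cx,cy=c
    q=(np.atleast_2d(P)-C[:3,3])@C[:3,:3]
    return np.c_[q[:,0]/q[:,2]*f+cx,q[:,1]/q[:,2]*f+cy]
E
python3 - <<'E'
from h import *
im=cv2.imread("pics/top0.png")
a=cv2.resize(im[165:255,185:335],None,fx=4,fy=4,interpolation=cv2.INTER_CUBIC)
b=cv2.resize(im[185:250,345:420],None,fx=5,fy=5,interpolation=cv2.INTER_CUBIC)
o=np.zeros((600,800,3),np.uint8);o[:360,:600]=a
o2=cv2.resize(im[180:255,340:460],None,fx=3.2,fy=3.2,interpolation=cv2.INTER_CUBIC);o[360:600,:384]=o2
cv2.imwrite("pics/c1.png",o)
c=cam("top")
hsv=cv2.cvtColor(im,cv2.COLOR_BGR2HSV)
roi=np.zeros(im.shape[:2],np.uint8);roi[192:245,350:405]=1
br=cv2.inRange(hsv,(18,110,120),(32,255,255))*roi
ys,xs=np.nonzero(br);P=ray(c,np.c_[xs,ys],30)
print("brass c",P.mean(0),cv2.minAreaRect(P.astype(np.float32)))
dk=((hsv[...,1]<90)&(hsv[...,2]<140)).astype(np.uint8)*roi
n,l,s,ce=cv2.connectedComponentsWithStats(dk)
for i in range(1,n):
    if s[i,4]>20:
        ys,xs=np.nonzero(l==i);print(s[i],cv2.minEnclosingCircle(np.c_[xs,ys].astype(np.float32)),ray(c,ce[i],92))
E
```

```text
brass c [ 497.65110993 -162.08692206] ((501.9309387207031, -165.06640625), (48.40484619140625, 115.77830505371094), 54.47609329223633)
[366 204  25  26 334] ((377.7974548339844, 216.03823852539062), 12.963444709777832) [[ 500.30502468 -164.90558045]]
```

View pics/c1.png

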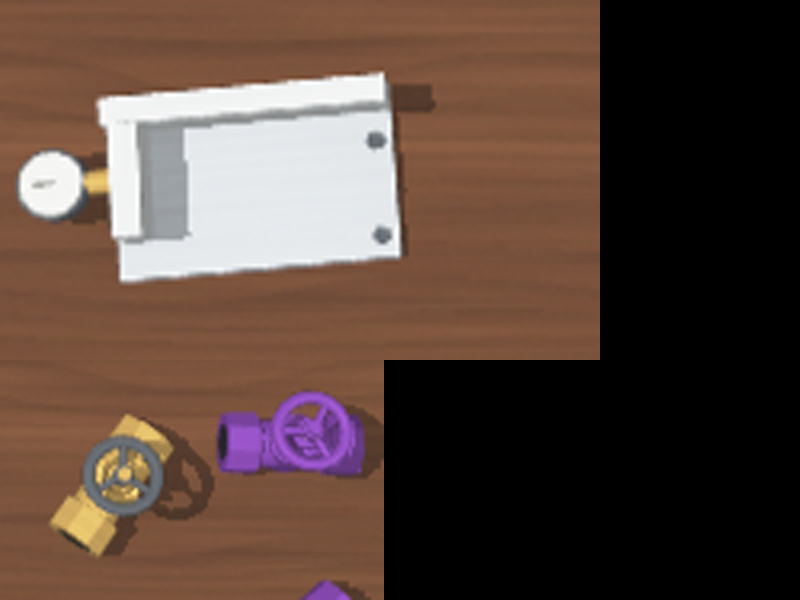

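The crop confirms it: the brass valve with its dark wheel is at (378.4,216). The cradle's L is clear, with its inner corner near pixel (220,196). Next I'll compute the cradle estimate and the approach.

```bash
cat >> h.py <<'E'
def togo(x,y,z,yaw=None):
    "shift fractions and turn (fraction) from present pose to target TCP, tool-x yaw deg"
    s=get_state();M=R.from_rotvec(s["ee_rot"]).as_matrix()
    yw=np.degrees(np.arctan2(M[1,0],M[0,0]))
    d=M.T@(np.array([x,y,z])-s["tcp_pos"])/200
    print("tcp",s["tcp_pos"].round(1),"yaw",yw.round(2),"tilt",np.degrees(np.arccos(-M[2,2])).round(2),"shift",d.round(4), "" if yaw is None else "turn %.4f"%(-((yaw-yw+180)%360-180)/60),"q7",s["qpos"][6].round(2),"F",s["force"].round(1),"w",s["width"].round(3),"t",round(s["t"],2))
E
python3 - <<'E'
from h import *
c=cam("top")
f=lambda a:np.array(a,float)/4+[185,165]
def yaw(p): d=p[1]-p[0];return np.degrees(np.arctan2(d[1],d[0]))
for n,p,z in(("railout",[(385,72),(98,98)],46),("plate-x",[(401,257),(121,282)],8),("stop in",[(142,238),(137,122)],46),("stop out",[(115,240),(107,122)],46),("plate-y",[(401,257),(390,110)],8)):
    w=ray(c,f(p),z);print(n,w.round(1),yaw(w).round(1))
togo(480,-165,330); togo(480,110,330)
E
```

```text
railout [[593.1  83.2]
 [574.9 272.8]] 95.5
plate-x [[474.   73.3]
 [456.5 261.1]] 95.3
stop in [[482.1 239.5]
 [558.8 246.2]] 5.0
stop out [[480.7 257.1]
 [558.8 266. ]] 6.5
plate-y [[474.   73.3]
 [574.5  82.5]] 5.2Traceback (most recent call last):
  File "<stdin>", line 7, in <module>
  File "h.py", line 26, in togo
    print("tcp",s["tcp_pos"].round(1),"yaw",yw.round(2),"tilt",np.degrees(np.arccos(-M[2,2])).round(2),"shift",d.round(4), "" if yaw is None else "turn %.4f"%(-((yaw-yw+180)%360-180)/60),"q7",s["qpos"][6].round(2),"F",s["force"].round(1),"w",s["width"].round(3),"t",round(s["t"],2))
                                                                                                                                                                                                                                                  ^^^^^^^^^^^^^^^^
AttributeError: 'float' object has no attribute 'round'
```

```bash
sed -i 's/s\["width"\].round(3)/round(float(s["width"]),3)/' h.py
python3 - <<'E'
from h import *
togo(490,-165,230)
E
```

```text
tcp [ 267.6 -591.9  230.5] yaw 24.33 tilt 0.08 shift [ 1.8925 -1.4866  0.0046]  q7 -0.06 F [-0.4 -0.3  0.1] w 1.002 t 0.15
```

move_arm(steps="0.16 -0.12 0 0 1;0.32 -0.25 0 0 1;0.48 -0.37 0 0 1;0.63 -0.5 0 0 1;0.7 -0.55 0 0 1")

```text
t: 0.57
tcp_pos: [352.8, -428.7, 231.0]
ee_rot: [-3.066, -0.671, -0.002]
force: [0.5, 0.6, -0.9]
width: 1.0
finger_force: 0.0
```

move_arm(steps="0.16 -0.12 0 0 1;0.32 -0.25 0 0 1;0.48 -0.37 0 0 1;0.63 -0.5 0 0 1;0.7 -0.55 0 0 1")

```text
t: 0.98
tcp_pos: [434.4, -270.7, 231.3]
ee_rot: [-3.067, -0.672, -0.002]
force: [-0.1, -0.2, 0.1]
width: 1.005
finger_force: 0.0
```

move_arm(steps="0.16 -0.12 0 0 1;0.32 -0.25 0 0 1;0.49 -0.39 0 0 1;0.49 -0.39 0 0 1;0.49 -0.39 0 0 1")

```text
t: 1.4
tcp_pos: [490.4, -161.8, 231.2]
ee_rot: [-3.068, -0.672, -0.0]
force: [-0.3, 0.1, -0.3]
width: 1.001
finger_force: 0.0
```

Run:
```python
from h import *
s=get_state();im=viewer.read_camera("wrist");cv2.imwrite("pics/w1.png",im);np.save("s1",s,allow_pickle=True)
togo(500,-165,73)
```

```text
tcp [ 489.5 -164.3  231. ] yaw 24.47 tilt 0.04 shift [0.0468 0.0252 0.7902]  q7 -0.95 F [-0.5 -1.  -0.1] w 1.002 t 1.45
```

View pics/w1.png

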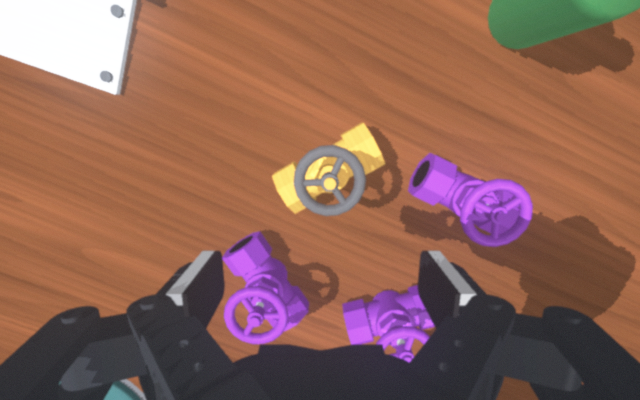

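The wrist view shows the brass valve at (330,180) with its dark wheel free, bore running from (290,190) to (370,145). A purple valve is at (475,205).

Run:
```python
from h import *
s=np.load("s1.npy",allow_pickle=True).item();im=cv2.imread("pics/w1.png");c=cam("wrist",s)
hsv=cv2.cvtColor(im,cv2.COLOR_BGR2HSV)
roi=np.zeros(im.shape[:2],np.uint8);roi[115:225,265:395]=1
dk=((hsv[...,1]<70)&(hsv[...,2]<150)).astype(np.uint8)*roi
n,l,st,ce=cv2.connectedComponentsWithStats(dk);i=1+st[1:,4].argmax()
ct=max(cv2.findContours((l==i).astype(np.uint8),0,1)[0],key=cv2.contourArea)
e=cv2.fitEllipse(ct);print("wheel",e,ray(c,e[0],92), np.ptp(ray(c,ct[:,0],92),axis=0))
br=cv2.inRange(hsv,(18,110,100),(32,255,255))*roi
ys,xs=np.nonzero(br);P=ray(c,np.c_[xs,ys],30);print("brass",cv2.minAreaRect(P.astype(np.float32)))
u,v=np.linalg.svd(P-P.mean(0),full_matrices=False)[1:];print("pca yaw",np.degrees(np.arctan2(v[0,1],v[0,0])))
ct=ray(c,e[0],92)[0];togo(ct[0],ct[1],130);togo(ct[0],ct[1],73)
```

```text
wheel ((328.1065368652344, 181.0654754638672), (55.301761627197266, 57.3022575378418), 55.71866226196289) [[ 499.97207763 -164.04658281]] [51.6422642  50.07908027]
brass ((499.3028869628906, -164.2700958251953), (50.0347900390625, 116.83150482177734), 54.33358383178711)
pca yaw 144.00320173101403
tcp [ 489.5 -164.3  231. ] yaw 24.47 tilt 0.04 shift [0.0484 0.0207 0.5052]  q7 -0.95 F [-0.5 -1.  -0.1] w 1.002 t 1.45
tcp [ 489.5 -164.3  231. ] yaw 24.47 tilt 0.04 shift [0.0486 0.0208 0.7902]  q7 -0.95 F [-0.5 -1.  -0.1] w 1.002 t 1.45
```

move_arm(steps="0.049 0.028 0.15 0 1;0.049 0.028 0.3 0 1;0.049 0.028 0.45 0 1;0.049 0.028 0.55 0 1;0.049 0.028 0.55 0 1", grip_force=60)

```text
t: 1.87
tcp_pos: [496.7, -167.4, 117.1]
ee_rot: [-3.069, -0.656, 0.013]
force: [-1.5, 0.1, 0.8]
width: 0.999
finger_force: 0.0
```

move_arm(steps="0 0 0.1 0 1;0 0 0.2 0 1;0 0 0.275 0 1;0 0 0.275 0 1;0 0 0.275 0 1")

```text
t: 2.28
tcp_pos: [500.5, -167.2, 66.8]
ee_rot: [3.071, 0.659, -0.001]
force: [-0.1, -0.4, 0.2]
width: 1.0
finger_force: 0.0
```

Run:
```python
from h import *
togo(500,-164.7,66)
im=viewer.read_camera("wrist");cv2.imwrite("pics/w2.png",im)
```

```text
tcp [ 500.5 -167.2   66.8] yaw 24.24 tilt 0.04 shift [ 0.003  -0.0126  0.0042]  q7 -1.04 F [-0.1 -0.4  0.2] w 1.0 t 2.28
```

View pics/w2.png

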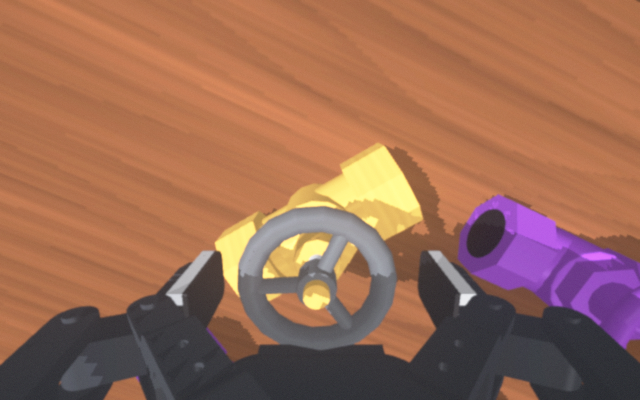

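The wheel is centred between the open fingers, at (318,278), with the fingers at its left and right. I'll close, check, then lift.

move_arm(steps="0.01 0 0 0 1;0.01 0 0 0 0.5;0.01 0 0 0 0.5;0.01 0 0 0 0.5;0.01 0 0 0 0.5", grip_force=60)

```text
t: 2.75
tcp_pos: [503.2, -165.1, 67.7]
ee_rot: [3.07, 0.661, 0.002]
force: [-2.7, 2.4, 8.4]
width: 0.714
finger_force: 63.1
```

move_arm(steps="0 0 0 0 0.3;0 0 0 0 0.3;0 0 0 0 0.3;0 0 0 0 0.3;0 0 0 0 0.3")

```text
t: 3.17
tcp_pos: [503.2, -165.1, 67.7]
ee_rot: [3.07, 0.661, 0.002]
force: [-2.4, 1.0, 7.7]
width: 0.714
finger_force: 63.1
```

move_arm(steps="0 0 -0.05 0 0.3;0 0 -0.1 0 0.3;0 0 -0.2 0 0.3;0 0 -0.3 0 0.3;0 0 -0.3 0 0.3")

```text
t: 3.58
tcp_pos: [504.4, -165.8, 129.7]
ee_rot: [3.068, 0.662, 0.008]
force: [2.8, -1.1, -8.3]
width: 0.713
finger_force: 68.6
```

Run:
```python
from h import *
togo(520,160,126,24-49)
print(get_state()["finger_force"])
im=viewer.read_camera("scene");cv2.imwrite("pics/s3.png",cv2.resize(im[60:330,200:480],None,fx=2,fy=2))
```

```text
tcp [ 504.4 -165.8  129.7] yaw 24.34 tilt 0.32 shift [ 0.7424 -1.4522  0.0157] turn 0.8223 q7 -1.01 F [ 2.8 -1.1 -8.3] w 0.713 t 3.58
68.63546529784799
```

View pics/s3.png

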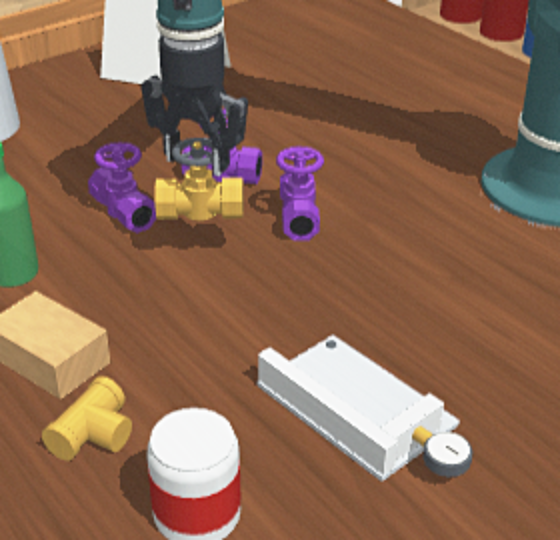

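The valve is held upright and clear of the others, with the wheel at crop (195,150). I'll carry it over the cradle, then rotate.

move_arm(steps="0.02 -0.04 0 0 0.3;0.07 -0.13 0 0 0.3;0.13 -0.245 0 0 0.3;0.2 -0.37 0 0 0.3;0.262 -0.492 0 0 0.3")

```text
t: 4.05
tcp_pos: [508.2, -51.9, 124.5]
ee_rot: [-3.07, -0.661, 0.005]
force: [0.4, 1.4, -8.8]
width: 0.713
finger_force: 68.5
```

move_arm(steps="0.052 -0.1 0 0 0.3;0.104 -0.2 0 0 0.3;0.156 -0.295 0 0 0.3;0.21 -0.39 0 0 0.3;0.262 -0.492 0 0 0.3")

```text
t: 4.47
tcp_pos: [515.3, 58.6, 124.4]
ee_rot: [-3.07, -0.663, 0.006]
force: [1.0, -0.6, -8.5]
width: 0.709
finger_force: 68.5
```

move_arm(steps="0.06 -0.12 0 0 0.3;0.13 -0.245 0 0 0.3;0.2 -0.37 0 0 0.3;0.245 -0.46 0 0 0.3;0.262 -0.492 0 0 0.3")

```text
t: 4.88
tcp_pos: [522.0, 173.9, 124.7]
ee_rot: [-3.066, -0.67, 0.003]
force: [0.5, 1.0, -9.2]
width: 0.715
finger_force: 68.6
```

move_arm(steps="0 0 0 0.03 0.3;0 0 0 0.1 0.3;0 0 0 0.18 0.3;0 0 0 0.27 0.3;0 0 0 0.35 0.3")

```text
t: 5.3
tcp_pos: [522.3, 168.1, 124.3]
ee_rot: [3.139, 0.084, -0.006]
force: [-0.1, -0.3, -9.7]
width: 0.715
finger_force: 68.6
```

move_arm(steps="0 0 0 0.09 0.3;0 0 0 0.18 0.3;0 0 0 0.27 0.3;0 0 0 0.36 0.3;0 0 0 0.42 0.3")

```text
t: 5.72
tcp_pos: [522.3, 168.2, 124.4]
ee_rot: [3.081, -0.602, -0.005]
force: [0.2, 0.5, -8.7]
width: 0.711
finger_force: 68.6
```

move_arm(steps="0 0 0 0.03 0.3;0 0 0 0.045 0.3;0 0 0 0.045 0.3;0 0 0 0.045 0.3;0 0 0 0.045 0.3")

```text
t: 6.13
tcp_pos: [523.7, 168.4, 125.7]
ee_rot: [3.069, -0.667, -0.001]
force: [0.3, -0.6, -8.5]
width: 0.71
finger_force: 68.6
```

Run:
```python
from h import *
s=get_state();togo(526,168,126,-24.6)
im=viewer.read_camera("wrist");cv2.imwrite("pics/w4.png",im)
im2=viewer.read_camera("top");cv2.imwrite("pics/t4.png",im2)
o=np.vstack([im,np.zeros((200,640,3),np.uint8)]);o[400:,:400]=cv2.resize(im2[170:260,180:360],(400,200));
np.save("s4",s,allow_pickle=True)
cv2.imwrite("pics/c4.png",o)
```

```text
tcp [523.7 168.4 125.7] yaw -24.53 tilt 0.06 shift [ 0.0114 -0.0028 -0.0014] turn 0.0012 q7 -2.42 F [ 0.3 -0.6 -8.5] w 0.71 t 6.13
```

View pics/c4.png

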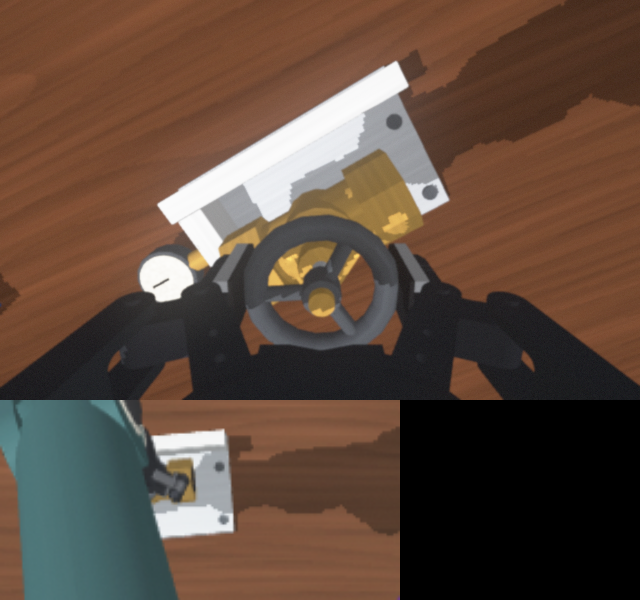

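The valve is over the plate, bore roughly parallel to the rail: rail outer edge (158,205)–(398,62), valve end at (400,185). I'll check the rail in this view against the first estimate.

Run:
```python
from h import *
s=np.load("s4.npy",allow_pickle=True).item();c=cam("wrist",s)
for n,p,z in(("railout",[(398,62),(158,205)],46),("railin",[(409,87),(175,225)],46),("plate-y",[(450,200),(409,87)],8)):
    w=ray(c,p,z);d=w[1]-w[0];print(n,w.round(1),np.degrees(np.arctan2(d[1],d[0])).round(1))
im=cv2.imread("pics/w4.png");hsv=cv2.cvtColor(im,cv2.COLOR_BGR2HSV)
br=cv2.inRange(hsv,(12,100,60),(32,255,255));br[:, :300]=0;br[:140]=0;br[260:]=0
n,l,st,ce=cv2.connectedComponentsWithStats(br);i=1+st[1:,4].argmax()
ct=max(cv2.findContours((l==i).astype(np.uint8),0,1)[0],key=cv2.contourArea)
print(cv2.approxPolyDP(ct,5,True)[:,0].tolist())
th=np.radians(5.3);ex=np.array([np.cos(th),np.sin(th)]);ey=np.array([-ex[1],ex[0]]);c0=np.array([524.6,172.6])
print("pred corners px",proj(c,[[*(c0+a*ex+b*ey),46] for a,b in((60,-95),(60,95),(40,-95),(40,95))]).round(0).tolist())
v=s["tcp_pos"][:2]
print("pred valve -y end top flat corners",proj(c,[[*(v+a*ex-55*ey),62+h] for a,h in((24,34),(10,48),(-10,48),(24,14))]).round(0).tolist())
```

```text
railout [[591.5  84.1]
 [574.  272.6]] 95.3
railin [[574.5  83. ]
 [556.1 269.5]] 95.6
plate-y [[475.5  73.1]
 [572.7  73. ]] -0.0
[[424, 226], [402, 179], [379, 150], [345, 169], [342, 182], [300, 197], [300, 216], [354, 220], [387, 246]]
pred corners px [[398.0, 59.0], [157.0, 203.0], [412.0, 88.0], [174.0, 226.0]]
pred valve -y end top flat corners [[390.0, 148.0], [408.0, 176.0], [425.0, 209.0], [383.0, 144.0]]
```

move_arm(steps="0 0 0.05 0 0.3;0 0 0.12 0 0.3;0 0 0.18 0 0.3;0 0 0.215 0 0.3;0 0 0.215 0 0.3")

```text
t: 6.65
tcp_pos: [522.5, 167.9, 80.9]
ee_rot: [3.067, -0.668, -0.006]
force: [-0.4, -0.1, -9.0]
width: 0.715
finger_force: 68.5
```

move_arm(steps="0 0 0.01 0 0.3;0 0 0.02 0 0.3;0 0 0.025 0 0.3;0 0 0.03 0 0.3;0 0 0.03 0 0.3")

```text
t: 7.07
tcp_pos: [524.3, 168.6, 77.4]
ee_rot: [-3.07, 0.668, -0.001]
force: [0.0, 0.0, -9.1]
width: 0.714
finger_force: 68.6
```

Run:
```python
from h import *
togo(539.1,189,76,-24.5)
```

```text
tcp [524.3 168.6  77.4] yaw -24.56 tilt 0.02 shift [ 0.0251 -0.1236  0.0073] turn -0.0010 q7 -2.44 F [ 0.   0.  -9.1] w 0.714 t 7.07
```

move_arm(steps="0 0 0.005 0 0.3;0 0 0.01 0 0.3;0 0 0.01 0 0.3;0 0 0.01 0 0.3")

```text
t: 7.4
tcp_pos: [524.6, 169.1, 76.1]
ee_rot: [-3.069, 0.668, -0.002]
force: [-1.1, 0.9, -1.2]
width: 0.712
finger_force: 69.3
```

move_arm(steps="0 0 0.005 0 0.3;0 0 0.005 0 0.3;0 0 0.005 0 0.3")

```text
t: 7.65
tcp_pos: [524.8, 169.4, 75.8]
ee_rot: [-3.069, 0.667, -0.002]
force: [-2.8, 1.6, 7.2]
width: 0.71
finger_force: 70.0
```

move_arm(steps="0 0 -0.005 0 0.3;-0.009 -0.016 -0.005 0 0.3;-0.018 -0.033 -0.005 0 0.3;-0.027 -0.05 -0.005 0 0.3;-0.037 -0.065 -0.005 0 0.3")

```text
t: 8.07
tcp_pos: [524.3, 181.0, 75.9]
ee_rot: [3.067, -0.671, 0.004]
force: [-0.7, -5.3, 2.8]
width: 0.708
finger_force: 69.6
```

move_arm(steps="0.014 -0.008 0 0 0.3;0.029 -0.016 0 0 0.3;0.043 -0.025 0 0 0.3;0.056 -0.032 0 0 0.3;0.056 -0.032 0 0 0.3")

```text
t: 8.48
tcp_pos: [535.1, 184.2, 75.8]
ee_rot: [3.068, -0.669, -0.003]
force: [-5.2, -1.1, 7.5]
width: 0.715
finger_force: 70.0
```

```bash
cat >> h.py <<'E'
def crad():
    s=get_state();th=np.radians(5.3);ex=np.array([np.cos(th),np.sin(th)]);ey=np.array([-ex[1],ex[0]])
    p=s["tcp_pos"][:2]-[539.1,189];F=s["force"][:2]
    print("offset from est. home x,y",(p@ex).round(1),(p@ey).round(1),"F ex,ey,z",(F@ex).round(1),(F@ey).round(1),s["force"][2].round(1),"Mz",s["torque"].round(2))
    togo(*s["tcp_pos"])
E
python3 -c "
from h import *
crad()"
```

```text
offset from est. home x,y -4.4 -4.4 F ex,ey,z -5.3 -0.6 7.5 Mz [-1.06  1.39 -0.17]
tcp [535.1 184.2  75.8] yaw -24.6 tilt 0.13 shift [0. 0. 0.]  q7 -2.45 F [-5.2 -1.1  7.5] w 0.715 t 8.48
```

move_arm(steps="0.004 -0.002 -0.003 0 0.3;0.009 -0.005 -0.003 0 0.3;0.009 -0.005 -0.003 0 0.3")

```text
t: 8.73
tcp_pos: [536.6, 184.4, 75.9]
ee_rot: [3.068, -0.669, -0.004]
force: [-5.4, -0.7, 6.1]
width: 0.712
finger_force: 69.6
```

move_arm(steps="0.004 -0.002 0 0 0.3;0.009 -0.005 0 0 0.3;0.009 -0.005 0 0 0.3")

```text
t: 8.98
tcp_pos: [538.9, 184.7, 75.9]
ee_rot: [3.068, -0.668, -0.003]
force: [-3.9, -1.3, 4.3]
width: 0.711
finger_force: 69.8
```

```bash
python3 -c "
from h import *
crad()"
```

```text
offset from est. home x,y -0.6 -4.3 F ex,ey,z -4.0 -0.9 4.3 Mz [-0.9   1.32 -0.22]
tcp [538.9 184.7  75.9] yaw -24.58 tilt 0.13 shift [0. 0. 0.]  q7 -2.45 F [-3.9 -1.3  4.3] w 0.711 t 8.98
```

move_arm(steps="0.005 -0.003 0 0 0.3;0.009 -0.005 0 0 0.3;0.009 -0.005 0 0 0.3")

```text
t: 9.23
tcp_pos: [540.8, 184.8, 76.0]
ee_rot: [3.068, -0.668, -0.003]
force: [-6.4, -0.8, 5.8]
width: 0.714
finger_force: 69.8
```

move_arm(steps="-0.005 -0.009 0 0 0.3;-0.01 -0.017 0 0 0.3;-0.01 -0.017 0 0 0.3")

```text
t: 9.48
tcp_pos: [540.5, 185.7, 75.8]
ee_rot: [3.064, -0.668, -0.003]
force: [-5.8, -7.4, 8.3]
width: 0.711
finger_force: 70.1
```

```bash
python3 -c "
from h import *
crad()"
```

```text
offset from est. home x,y 1.1 -3.4 F ex,ey,z -6.4 -6.9 8.3 Mz [-2.13  1.45  0.2 ]
tcp [540.5 185.7  75.8] yaw -24.6 tilt 0.34 shift [0. 0. 0.]  q7 -2.46 F [-5.8 -7.4  8.3] w 0.711 t 9.48
```

move_arm(steps="0.005 -0.003 0 0 0.3;0.009 -0.005 0 0 0.3;0.009 -0.005 0 0 0.3")

```text
t: 9.73
tcp_pos: [541.4, 185.7, 75.9]
ee_rot: [3.063, -0.667, -0.007]
force: [-9.6, -8.7, 11.4]
width: 0.714
finger_force: 70.2
```

move_arm(steps="-0.003 -0.005 0 0 0.3;-0.005 -0.009 0 0 0.3;-0.005 -0.009 0 0 0.3;-0.005 -0.009 0 0 0.3")

```text
t: 10.07
tcp_pos: [541.4, 185.7, 75.8]
ee_rot: [3.06, -0.669, -0.006]
force: [-9.6, -11.2, 13.8]
width: 0.715
finger_force: 70.5
```

Run:
```python
from h import *
crad();s=get_state();np.save("s5",s,allow_pickle=True)
im=viewer.read_camera("wrist");b=viewer.read_camera("scene");cv2.imwrite("pics/w5.png",im);cv2.imwrite("pics/sc5.png",b)
o=np.zeros((600,800,3),np.uint8);o[:320,:512]=cv2.resize(im,(512,320));o[320:,:400]=cv2.resize(b[190:330,310:510],(400,280))
cv2.imwrite("pics/c5.png",o)
```

```text
offset from est. home x,y 2.0 -3.5 F ex,ey,z -10.6 -10.2 13.8 Mz [-3.06  2.14  0.33]
tcp [541.4 185.7  75.8] yaw -24.65 tilt 0.57 shift [0. 0. 0.]  q7 -2.46 F [ -9.6 -11.2  13.8] w 0.715 t 10.07
```

View pics/c5.png

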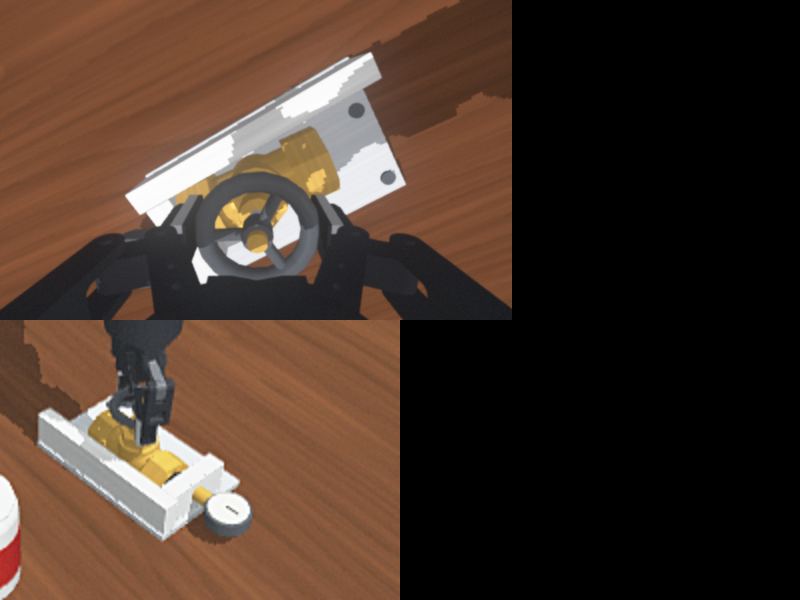

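The combined view shows the valve in the L, near both stops. The -y end cap is at about (310,160). I'll measure its fit numerically from the wrist picture.

Run:
```python
from h import *
s=np.load("s5.npy",allow_pickle=True).item();c=cam("wrist",s)
im=cv2.imread("pics/w5.png");hsv=cv2.cvtColor(im,cv2.COLOR_BGR2HSV)
br=cv2.inRange(hsv,(12,100,60),(32,255,255));br[:, :220]=0;br[:140]=0;br[260:]=0;br[:,430:]=0
n,l,st,ce=cv2.connectedComponentsWithStats(br);i=1+st[1:,4].argmax()
ct=max(cv2.findContours((l==i).astype(np.uint8),0,1)[0],key=cv2.contourArea)
print(cv2.approxPolyDP(ct,3,True)[:,0].tolist())
th=np.radians(5.3);ex=np.array([np.cos(th),np.sin(th)]);ey=np.array([-ex[1],ex[0]]);h=np.array([539.1,189])
P=lambda Q:proj(c,[[*(h+a*ex+b*ey),8+z] for a,b,z in Q]).round(0).tolist()
print("home: -y cap pts (24,10,-10,-24 at z34,48,48,34)",P([(24,-55,34),(10,-55,48),(-10,-55,48),(-24,-55,34)]))
print("wheel centre",P([(0,0,92)]), "rail top out/in ends",P([(44,-110,38),(44,80,38),(24,-110,38),(24,80,38)]))
v=im.copy()
for q in P([(24,-55,34),(10,-55,48),(-10,-55,48),(-24,-55,34),(24,-110,38),(24,80,38),(24,-110,0),(44,-110,38)]): cv2.circle(v,(int(q[0]),int(q[1])),2,(0,0,255),-1)
cv2.imwrite("pics/c6.png",cv2.resize(v[50:290,200:500],None,fx=2.4,fy=2.4,interpolation=cv2.INTER_CUBIC))
```

```text
[[423, 225], [409, 189], [393, 162], [386, 159], [351, 175], [350, 186], [333, 194], [308, 196], [291, 213], [272, 222], [263, 220], [221, 243], [222, 255], [229, 253], [237, 242], [252, 243], [255, 247], [270, 230], [300, 215], [329, 213], [355, 220], [378, 235], [387, 247], [423, 236]]
home: -y cap pts (24,10,-10,-24 at z34,48,48,34) [[383.0, 153.0], [401.0, 181.0], [418.0, 213.0], [421.0, 226.0]]
wheel centre [[317.0, 290.0]] rail top out/in ends [[466.0, 63.0], [156.0, 243.0], [481.0, 100.0], [177.0, 271.0]]
```

View pics/c6.png

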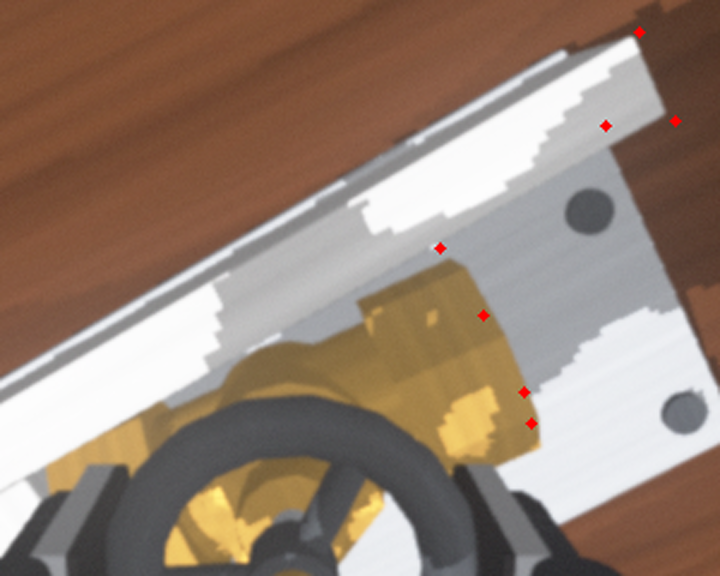

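The crop shows a gap of roughly 4–5 mm between the cap (440,262) and the rail's inner edge (440,238). So the push force was mostly plate friction caused by the downward load. I'll unload that and push again.

move_arm(steps="0 0 -0.005 0 0.3;0 0 -0.01 0 0.3;0 0 -0.013 0 0.3;0 0 -0.013 0 0.3")

```text
t: 10.5
tcp_pos: [541.3, 186.8, 76.2]
ee_rot: [3.062, -0.668, -0.006]
force: [-2.1, -8.6, -5.8]
width: 0.712
finger_force: 69.0
```

move_arm(steps="0.004 -0.002 0 0 0.3;0.009 -0.005 0 0 0.3;0.009 -0.005 0 0 0.3;0.009 -0.005 0 0 0.3")

```text
t: 10.83
tcp_pos: [542.5, 187.1, 76.0]
ee_rot: [3.062, -0.667, -0.009]
force: [-5.4, -8.3, -3.4]
width: 0.711
finger_force: 69.1
```

move_arm(steps="0.004 -0.002 0 0 0.3;0.009 -0.005 0 0 0.3;0.009 -0.005 0 0 0.3;0.009 -0.005 0 0 0.3")

```text
t: 11.17
tcp_pos: [543.7, 187.2, 76.1]
ee_rot: [3.061, -0.667, -0.012]
force: [-7.4, -7.4, -2.3]
width: 0.708
finger_force: 69.3
```

```bash
cat >> h.py <<'E'
def fit(name):
    "gap of -y cap from rail, from wrist picture"
    s=get_state();c=cam("wrist",s);im=viewer.read_camera("wrist");cv2.imwrite(f"pics/{name}.png",im)
    hsv=cv2.cvtColor(im,cv2.COLOR_BGR2HSV);th=np.radians(5.3);ex=np.array([np.cos(th),np.sin(th)]);ey=np.array([-ex[1],ex[0]]);h=np.array([539.1,189])
    w=cv2.inRange(hsv,(12,100,50),(32,255,255))
    H,W=w.shape;uu,vv=np.meshgrid(np.arange(W),np.arange(H));A=ray(c,np.c_[uu.ravel(),vv.ravel()],42)-h
    X=(A@ex).reshape(H,W);Y=(A@ey).reshape(H,W)
    m=(w>0)&(X>-20)&(X<30)
    for y0,y1 in((-54,-44),(-44,-30),(20,40),(42,52)):
        k=m&(Y>y0)&(Y<y1)
        if k.sum()>10: print("brass x edge at y",y0,y1,np.percentile(X[k],99.5).round(1))
    k=(w>0)&(X>5)&(X<20)&(Y<-30)&(Y>-80);print("brass -y end (z42 plane)",np.percentile(Y[k],1).round(1) if k.any() else None)
    g=cv2.cvtColor(im,cv2.COLOR_BGR2GRAY)
    prof=[]
    for x in np.arange(10,60,1.5):
        k=(abs(X-x)<.75)&(Y<-64)&(Y>-85);prof.append((round(float(x),1),int(np.median(g[k])) if k.any() else -1))
    print(prof)
E
python3 -c "
from h import *
crad();fit('w7')"
```

```text
offset from est. home x,y 4.4 -2.2 F ex,ey,z -8.0 -6.6 -2.3 Mz [-2.27  1.82  0.25]
tcp [543.7 187.2  76.1] yaw -24.58 tilt 0.67 shift [0. 0. 0.]  q7 -2.46 F [-7.4 -7.4 -2.3] w 0.708 t 11.17
brass x edge at y -54 -44 24.5
brass x edge at y -44 -30 24.5
brass x edge at y 20 40 24.6
brass x edge at y 42 52 24.7
brass -y end (z42 plane) -56.0
[(10.0, 163), (11.5, 166), (13.0, 166), (14.5, 163), (16.0, 162), (17.5, 164), (19.0, 163), (20.5, 163), (22.0, 165), (23.5, 165), (25.0, 166), (26.5, 184), (28.0, 186), (29.5, 194), (31.0, 199), (32.5, 228), (34.0, 252), (35.5, 251), (37.0, 251), (38.5, 251), (40.0, 251), (41.5, 250), (43.0, 242), (44.5, 141), (46.0, 138), (47.5, 212), (49.0, 163), (50.5, 97), (52.0, 98), (53.5, 101), (55.0, 102), (56.5, 102), (58.0, 100), (59.5, 98)]
```

move_arm(steps="0.004 -0.002 0 0 0.3;0.009 -0.005 0 0 0.3;0.013 -0.007 0 0 0.3;0.013 -0.007 0 0 0.3;0.013 -0.007 0 0 0.3")

```text
t: 11.63
tcp_pos: [545.5, 187.3, 76.2]
ee_rot: [3.06, -0.666, -0.015]
force: [-10.4, -8.4, 3.1]
width: 0.718
finger_force: 69.7
```

```bash
python3 -c "
from h import *
crad();fit('w8')"
```

```text
offset from est. home x,y 6.2 -2.3 F ex,ey,z -11.2 -7.4 3.1 Mz [-2.65  2.58  0.28]
tcp [545.5 187.3  76.2] yaw -24.56 tilt 0.81 shift [0. 0. 0.]  q7 -2.45 F [-10.4  -8.4   3.1] w 0.718 t 11.63
brass x edge at y -54 -44 24.4
brass x edge at y -44 -30 24.5
brass x edge at y 20 40 24.5
brass x edge at y 42 52 24.7
brass -y end (z42 plane) -55.9
[(10.0, 163), (11.5, 166), (13.0, 167), (14.5, 164), (16.0, 162), (17.5, 164), (19.0, 163), (20.5, 163), (22.0, 165), (23.5, 165), (25.0, 166), (26.5, 185), (28.0, 187), (29.5, 195), (31.0, 198), (32.5, 194), (34.0, 202), (35.5, 251), (37.0, 251), (38.5, 251), (40.0, 251), (41.5, 251), (43.0, 240), (44.5, 140), (46.0, 137), (47.5, 183), (49.0, 198), (50.5, 98), (52.0, 97), (53.5, 99), (55.0, 102), (56.5, 102), (58.0, 100), (59.5, 98)]
```

The body hasn't moved (24.5 to 24.4) while the TCP went 1.8 mm further, so it is against the rail. I'll ease x and test y the same way.

move_arm(steps="-0.01 0.006 0 0 0.3;-0.013 -0.002 0 0 0.3;-0.02 -0.005 0 0 0.3;-0.02 -0.008 0 0 0.3;-0.02 -0.008 0 0 0.3")

```text
t: 12.1
tcp_pos: [544.9, 188.5, 76.2]
ee_rot: [3.059, -0.669, -0.008]
force: [-4.6, -12.1, -2.5]
width: 0.71
finger_force: 69.4
```

```bash
python3 -c "
from h import *
crad();fit('w9')"
```

```text
offset from est. home x,y 5.8 -1.0 F ex,ey,z -5.7 -11.6 -2.5 Mz [-2.83  1.17  0.28]
tcp [544.9 188.5  76.2] yaw -24.67 tilt 0.67 shift [0. 0. 0.]  q7 -2.46 F [ -4.6 -12.1  -2.5] w 0.71 t 12.1
brass x edge at y -54 -44 24.7
brass x edge at y -44 -30 24.7
brass x edge at y 20 40 24.5
brass x edge at y 42 52 24.6
brass -y end (z42 plane) -54.9
[(10.0, 163), (11.5, 166), (13.0, 166), (14.5, 163), (16.0, 162), (17.5, 164), (19.0, 163), (20.5, 163), (22.0, 165), (23.5, 166), (25.0, 166), (26.5, 185), (28.0, 186), (29.5, 195), (31.0, 198), (32.5, 198), (34.0, 247), (35.5, 251), (37.0, 251), (38.5, 251), (40.0, 251), (41.5, 250), (43.0, 241), (44.5, 141), (46.0, 138), (47.5, 205), (49.0, 178), (50.5, 97), (52.0, 98), (53.5, 100), (55.0, 102), (56.5, 102), (58.0, 100), (59.5, 98)]
```

move_arm(steps="-0.003 -0.005 0 0 0.3;-0.005 -0.009 0 0 0.3;-0.008 -0.013 0 0 0.3;-0.008 -0.013 0 0 0.3;-0.008 -0.013 0 0 0.3")

```text
t: 12.57
tcp_pos: [545.0, 188.7, 76.2]
ee_rot: [3.055, -0.671, -0.008]
force: [-4.9, -17.4, -0.7]
width: 0.715
finger_force: 69.6
```

```bash
python3 -c "
from h import *
crad();fit('w10')" | grep -v '^\['
```

```text
offset from est. home x,y 5.8 -0.8 F ex,ey,z -6.5 -16.9 -0.7 Mz [-3.98  1.16  0.3 ]
tcp [545.  188.7  76.2] yaw -24.78 tilt 0.83 shift [0. 0. 0.]  q7 -2.47 F [ -4.9 -17.4  -0.7] w 0.715 t 12.57
brass x edge at y -54 -44 24.6
brass x edge at y -44 -30 24.7
brass x edge at y 20 40 24.5
brass x edge at y 42 52 24.7
brass -y end (z42 plane) -54.7
```

The valve is firm against both stops. I'll relax the load, let go so it settles flat, and check.

move_arm(steps="0.001 0.01 0.003 0 0.3;0.003 0.02 0.005 0 0.3;0.003 0.027 0.005 0 0.3;0.003 0.027 0.005 0 0.3")

```text
t: 12.95
tcp_pos: [544.2, 188.4, 75.9]
ee_rot: [3.063, -0.67, -0.004]
force: [-3.7, -7.4, -1.7]
width: 0.712
finger_force: 69.3
```

move_arm(steps="0 0 0 0 0.8;0 0 0 0 0.95;0 0 0 0 0.95;0 0 0 0 0.95;0 0 0 0 0.95")

```text
t: 13.37
tcp_pos: [545.8, 193.6, 77.9]
ee_rot: [-3.069, 0.667, -0.002]
force: [0.0, -0.4, 0.4]
width: 0.946
finger_force: 0.0
```

```bash
python3 -c "
from h import *
crad();fit('w11')
s=get_state();c=cam('wrist',s);im=cv2.imread('pics/w11.png')
p=proj(c,[[*s['tcp_pos'][:2],100]]);print('tcp axis at wheel height px',p)
hsv=cv2.cvtColor(im,cv2.COLOR_BGR2HSV);g=hsv[...,2]
roi=im[190:400,200:440];gg=cv2.medianBlur(cv2.cvtColor(roi,cv2.COLOR_BGR2GRAY),3)
print(cv2.HoughCircles(gg,cv2.HOUGH_GRADIENT,1,10,param1=80,param2=18,minRadius=40,maxRadius=95)[0][:6]+[200,190,0])
" | grep -v '^\[('
```

```text
offset from est. home x,y 7.1 4.0 F ex,ey,z -0.0 -0.4 0.4 Mz [0.02 0.06 0.  ]
tcp [545.8 193.6  77.9] yaw -24.53 tilt 0.1 shift [0. 0. 0.]  q7 -2.46 F [ 0.  -0.4  0.4] w 0.946 t 13.37
brass x edge at y -54 -44 24.7
brass x edge at y -44 -30 24.7
brass x edge at y 20 40 24.6
brass x edge at y 42 52 24.6
brass -y end (z42 plane) -55.1
tcp axis at wheel height px [[321.64289809 280.048994  ]]
[[334.5        291.5         78.90000153]
 [321.5        285.5         63.5       ]
 [334.5        281.5         74.5       ]
 [336.5        303.5         90.        ]
 [345.5        282.5         41.29999924]
 [343.5        262.5         70.19999695]]
```

```bash
python3 -c "
from h import *
s=get_state();c=cam('wrist',s);im=cv2.imread('pics/w11.png')
th=np.radians(5.3);ex=np.array([np.cos(th),np.sin(th)]);ey=np.array([-ex[1],ex[0]]);h=np.array([539.1,189])
print('pred nut px',proj(c,[[*h,109]]),'tcp',proj(c,[[*s['tcp_pos'][:2],109]]))
hsv=cv2.cvtColor(im,cv2.COLOR_BGR2HSV)
w=cv2.inRange(hsv,(12,100,60),(32,255,255));w[:230]=0
n,l,st,ce=cv2.connectedComponentsWithStats(w)
for i in range(1,n):
    if st[i,4]>30:
        q=ray(c,ce[i],109)[0]-h;print(st[i],ce[i].round(1),'home offset',(q@ex).round(1),(q@ey).round(1))
cv2.imwrite('pics/c11.png',im[140:400,160:480])
"
```

```text
pred nut px [[339.30468881 301.36499068]] tcp [[321.69123534 291.76931563]]
[ 231  230   54   73 1622] [252.8 257.8] home offset 32.0 19.0
[386 230  35  12 215] [402.1 233.5] home offset 13.1 -33.4
[ 283  239   68   44 1693] [313.8 259.7] home offset 20.1 -0.3
[351 248  19  31 172] [360.7 262.5] home offset 10.4 -14.9
[323 285  27  28 584] [335.9 298.8] home offset 1.6 0.6
[218 301  16  18 169] [225.3 310.6] home offset 18.5 40.6
```

View pics/c11.png

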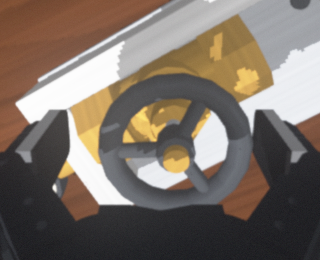

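The wheel sits right of the finger mid-line (crop 176 against 162), about 5 mm along tool +y, which agrees with the numbers. I'll recentre, grip harder and bias lightly into the corner.

move_arm(steps="-0.008 0.015 0.005 0 0.95;-0.016 0.031 0.01 0 0.95;-0.016 0.031 0.01 0 0.95;-0.016 0.031 0.01 0 0.95", grip_force=80)

```text
t: 13.75
tcp_pos: [539.5, 188.1, 75.4]
ee_rot: [3.069, -0.669, -0.0]
force: [0.0, 0.9, 0.8]
width: 0.951
finger_force: 0.0
```

move_arm(steps="0 0 0 0 0.5;0 0 0 0 0.4;0 0 0 0 0.3;0 0 0 0 0.3;0 0 0 0 0.3")

```text
t: 14.17
tcp_pos: [540.6, 189.0, 76.4]
ee_rot: [-3.068, 0.668, -0.002]
force: [-0.2, 0.9, 5.1]
width: 0.707
finger_force: 85.3
```

```bash
python3 -c "
from h import *
crad();fit('w12')"| grep -v '^\[('
```

```text
offset from est. home x,y 1.5 -0.1 F ex,ey,z -0.2 0.9 5.1 Mz [-0.01  0.15 -0.14]
tcp [540.6 189.   76.4] yaw -24.58 tilt 0.11 shift [0. 0. 0.]  q7 -2.46 F [-0.2  0.9  5.1] w 0.707 t 14.17
brass x edge at y -54 -44 24.7
brass x edge at y -44 -30 24.8
brass x edge at y 20 40 24.6
brass x edge at y 42 52 24.8
brass -y end (z42 plane) -55.2
```

move_arm(steps="0.005 -0.017 0 0 0.3;0.005 -0.017 0 -0.05 0.3;0.005 -0.017 0 -0.12 0.3;0.005 -0.017 0 -0.2 0.3;0.005 -0.017 0 -0.28 0.3")

```text
t: 14.63
tcp_pos: [542.0, 189.3, 76.3]
ee_rot: [3.132, -0.209, -0.001]
force: [-3.9, -4.4, 9.8]
width: 0.708
finger_force: 86.0
```

```bash
python3 -c "
from h import *
crad();fit('w13')"| grep -v '^\[('
```

```text
offset from est. home x,y 2.9 -0.0 F ex,ey,z -4.3 -4.0 9.8 Mz [-1.16  0.77 -0.22]
tcp [542.  189.3  76.3] yaw -7.63 tilt 0.17 shift [0. 0. 0.]  q7 -2.21 F [-3.9 -4.4  9.8] w 0.708 t 14.63
brass x edge at y -54 -44 24.6
brass x edge at y -44 -30 24.6
brass x edge at y 20 40 24.5
brass x edge at y 42 52 24.6
brass -y end (z42 plane) -56.7
```

move_arm(steps="-0.002 -0.01 0 -0.08 0.3;-0.002 -0.01 0 -0.18 0.3;-0.002 -0.01 0 -0.28 0.3;-0.002 -0.01 0 -0.38 0.3;-0.002 -0.01 0 -0.48 0.3")

```text
t: 15.1
tcp_pos: [542.0, 189.5, 76.4]
ee_rot: [3.084, 0.576, -0.004]
force: [-3.9, -8.8, 12.5]
width: 0.713
finger_force: 86.0
```

move_arm(steps="0 0 0 -0.1 0.3;0 0 0 -0.2 0.3;0 0 0 -0.3 0.3;0 0 0 -0.4 0.3;0 0 0 -0.45 0.3")

```text
t: 15.52
tcp_pos: [541.8, 189.6, 76.3]
ee_rot: [2.865, 1.279, -0.006]
force: [-4.9, -8.5, 12.4]
width: 0.707
finger_force: 86.1
```

```bash
python3 -c "
from h import *
crad();fit('w14')
im=viewer.read_camera('scene');cv2.imwrite('pics/sc14.png',im)"| grep -v '^\[('
```

```text
offset from est. home x,y 2.8 0.4 F ex,ey,z -5.7 -8.0 12.4 Mz [-1.47  1.06 -0.23]
tcp [541.8 189.6  76.3] yaw 48.12 tilt 0.31 shift [0. 0. 0.]  q7 -1.41 F [-4.9 -8.5 12.4] w 0.707 t 15.52
brass x edge at y -54 -44 0.9
brass x edge at y -44 -30 8.5
brass x edge at y 20 40 24.6
brass x edge at y 42 52 24.7
brass -y end (z42 plane) -38.7
```

Mz is -0.23 N m, so the wheel is slipping in its thread as wanted while the body stays put. I'll continue.

move_arm(steps="0 0 0 -0.1 0.3;0 0 0 -0.2 0.3;0 0 0 -0.31 0.3;0 0 0 -0.42 0.3;0 0 0 -0.53 0.3")

```text
t: 16.03
tcp_pos: [541.7, 189.7, 76.3]
ee_rot: [2.404, 2.017, -0.008]
force: [-5.0, -8.7, 12.7]
width: 0.709
finger_force: 86.0
```

move_arm(steps="0 0 0 -0.11 0.3;0 0 0 -0.22 0.3;0 0 0 -0.33 0.3;0 0 0 -0.44 0.3;0 0 0 -0.52 0.3")

```text
t: 16.45
tcp_pos: [541.7, 189.7, 76.3]
ee_rot: [1.774, 2.59, -0.01]
force: [-5.3, -8.7, 15.3]
width: 0.705
finger_force: 86.2
```

```bash
python3 -c "
from h import *
crad();fit('w15')"| grep -v '^\[('
```

```text
offset from est. home x,y 2.6 0.5 F ex,ey,z -6.1 -8.2 15.3 Mz [-1.73  1.17 -0.23]
tcp [541.7 189.7  76.3] yaw 111.17 tilt 0.37 shift [0. 0. 0.]  q7 -0.48 F [-5.3 -8.7 15.3] w 0.705 t 16.45
brass x edge at y -54 -44 25.1
brass x edge at y -44 -30 24.7
brass x edge at y 20 40 25.2
brass x edge at y 42 52 25.2
brass -y end (z42 plane) -61.5
```

move_arm(steps="0 0 -0.004 -0.1 0.3;0 0 -0.004 -0.2 0.3;0 0 -0.004 -0.31 0.3;0 0 -0.004 -0.42 0.3;0 0 -0.004 -0.53 0.3")

```text
t: 16.92
tcp_pos: [541.6, 189.7, 76.4]
ee_rot: [-0.997, -2.979, 0.01]
force: [-3.9, -7.6, 9.0]
width: 0.711
finger_force: 86.0
```

move_arm(steps="0 0 0 -0.11 0.3;0 0 0 -0.22 0.3;0 0 0 -0.33 0.3;0 0 0 -0.44 0.3;0 0 0 -0.52 0.3")

```text
t: 17.33
tcp_pos: [541.7, 189.7, 76.4]
ee_rot: [-0.16, -3.136, 0.01]
force: [-5.0, -9.3, 10.5]
width: 0.709
finger_force: 86.2
```

```bash
python3 -c "
from h import *
crad();fit('w16')"| grep -v '^\[('
```

```text
offset from est. home x,y 2.6 0.4 F ex,ey,z -5.8 -8.8 10.5 Mz [-1.38  0.88 -0.23]
tcp [541.7 189.7  76.4] yaw 174.16 tilt 0.38 shift [0. 0. 0.]  q7 0.46 F [-5.  -9.3 10.5] w 0.709 t 17.33
brass x edge at y -54 -44 3.4
brass x edge at y -44 -30 25.2
brass x edge at y 20 40 17.6
brass x edge at y 42 52 24.2
brass -y end (z42 plane) -59.3
```

move_arm(steps="0 0 0 -0.1 0.3;0 0 0 -0.2 0.3;0 0 0 -0.31 0.3;0 0 0 -0.42 0.3;0 0 0 -0.53 0.3")

```text
t: 17.8
tcp_pos: [541.7, 190.1, 76.6]
ee_rot: [0.705, -3.058, 0.008]
force: [-4.7, -9.1, 11.4]
width: 0.709
finger_force: 86.2
```

move_arm(steps="0 0 0 -0.11 0.3;0 0 0 -0.22 0.3;0 0 0 -0.33 0.3;0 0 0 -0.44 0.3;0 0 0 -0.53 0.3")

```text
t: 18.22
tcp_pos: [541.2, 189.8, 76.6]
ee_rot: [1.514, -2.746, 0.007]
force: [-5.1, -9.7, 12.5]
width: 0.707
finger_force: 86.3
```

move_arm(steps="0 0 -0.002 -0.11 0.3;0 0 -0.002 -0.22 0.3;0 0 -0.002 -0.33 0.3;0 0 -0.002 -0.44 0.3;0 0 -0.002 -0.53 0.3")

```text
t: 18.63
tcp_pos: [541.1, 189.6, 76.6]
ee_rot: [2.208, -2.224, 0.004]
force: [-4.4, -8.8, 10.8]
width: 0.71
finger_force: 86.2
```

```bash
python3 -c "
from h import *
crad();fit('w17')"| grep -v '^\[('
```

```text
offset from est. home x,y 2.1 0.4 F ex,ey,z -5.2 -8.3 10.8 Mz [-1.76  1.37 -0.25]
tcp [541.1 189.6  76.6] yaw -90.43 tilt 0.46 shift [0. 0. 0.]  q7 1.95 F [-4.4 -8.8 10.8] w 0.71 t 18.63
brass x edge at y -54 -44 25.4
brass x edge at y -44 -30 25.4
brass x edge at y 20 40 23.7
brass x edge at y 42 52 25.1
brass -y end (z42 plane) -54.1
```

move_arm(steps="0 0 -0.002 -0.11 0.3;0 0 -0.002 -0.22 0.3;0 0 -0.002 -0.33 0.3;0 0 -0.002 -0.44 0.3;0 0 -0.002 -0.53 0.3")

```text
t: 19.1
tcp_pos: [541.4, 189.5, 76.5]
ee_rot: [2.732, -1.534, 0.001]
force: [-3.7, -8.0, 6.1]
width: 0.704
finger_force: 86.0
```

move_arm(steps="0 0 0 -0.08 0.3;0 0 0 -0.16 0.3;0 0 0 -0.22 0.3;0 0 0 -0.22 0.3")

```text
t: 19.43
tcp_pos: [541.6, 189.5, 76.4]
ee_rot: [2.889, -1.213, 0.001]
force: [-2.1, -9.4, 6.4]
width: 0.708
finger_force: 86.0
```

```bash
python3 -c "
from h import *
crad();s=get_state();togo(540.6,189.2,76.4)"
```

```text
offset from est. home x,y 2.5 0.3 F ex,ey,z -3.0 -9.2 6.4 Mz [-1.92  0.8   0.19]
tcp [541.6 189.5  76.4] yaw -45.54 tilt 0.45 shift [0. 0. 0.]  q7 2.68 F [-2.1 -9.4  6.4] w 0.708 t 19.43
tcp [541.6 189.5  76.4] yaw -45.54 tilt 0.45 shift [-0.0023  0.0045  0.0002]  q7 2.68 F [-2.1 -9.4  6.4] w 0.708 t 19.43
```

move_arm(steps="0.005 0.01 0 0 0.3;0.009 0.02 0 0 0.3;0.009 0.02 0 0 0.95;0.009 0.02 0 0 1;0.009 0.02 0 0 1")

```text
t: 19.85
tcp_pos: [540.6, 189.2, 77.2]
ee_rot: [-2.896, 1.217, -0.0]
force: [-0.1, 1.0, 0.3]
width: 1.0
finger_force: 0.0
```

move_arm(steps="0 0 0 0 1;0 0 0 0 1;0 0 0 0 1")

```text
t: 20.1
tcp_pos: [540.5, 189.2, 77.1]
ee_rot: [-2.896, 1.216, -0.0]
force: [-0.9, -0.3, -0.4]
width: 1.003
finger_force: 0.0
```

```bash
python3 -c "
from h import *
crad();fit('w18');s=get_state();togo(540.4,189.2,76)"| grep -v '^\[('
```

```text
offset from est. home x,y 1.4 0.0 F ex,ey,z -1.0 -0.2 -0.4 Mz [ 0.04  0.01 -0.  ]
tcp [540.5 189.2  77.1] yaw -45.56 tilt 0.01 shift [0. 0. 0.]  q7 2.68 F [-0.9 -0.3 -0.4] w 1.003 t 20.1
brass x edge at y -54 -44 25.0
brass x edge at y -44 -30 25.0
brass x edge at y 20 40 12.4
brass x edge at y 42 52 24.9
brass -y end (z42 plane) -54.4
tcp [540.4 189.2  77.1] yaw -45.56 tilt 0.01 shift [-0.0003  0.0001  0.0055]  q7 2.68 F [-0.1  0.8  0.5] w 1.001 t 20.15
```

move_arm(steps="0 0 0 0.11 1;0 0 0 0.22 1;0 0 0 0.33 1;0 0 0 0.44 1;0 0 0 0.55 1")

```text
t: 20.57
tcp_pos: [540.4, 189.1, 77.1]
ee_rot: [-2.426, 1.996, 0.0]
force: [0.7, 1.1, 0.3]
width: 0.998
finger_force: 0.0
```

move_arm(steps="0 0 0 0.11 1;0 0 0 0.22 1;0 0 0 0.33 1;0 0 0 0.44 1;0 0 0 0.55 1")

```text
t: 20.98
tcp_pos: [540.4, 189.1, 77.1]
ee_rot: [-1.759, 2.603, -0.0]
force: [0.6, 0.6, -0.7]
width: 0.998
finger_force: 0.0
```

move_arm(steps="0 0 0 0.11 1;0 0 0 0.22 1;0 0 0 0.33 1;0 0 0 0.44 1;0 0 0 0.55 1")

```text
t: 21.4
tcp_pos: [540.3, 189.2, 77.1]
ee_rot: [-0.948, 2.995, 0.0]
force: [-0.3, -0.8, -0.5]
width: 1.003
finger_force: 0.0
```

move_arm(steps="0 0 0.004 0 1;0 0 0.004 0 0.5;0 0 0.004 0 0.3;0 0 0.004 0 0.3;0 0 0.004 0 0.3")

```text
t: 21.82
tcp_pos: [540.7, 189.1, 77.1]
ee_rot: [-0.959, 2.991, -0.001]
force: [-1.0, -1.9, 7.4]
width: 0.714
finger_force: 84.4
```

```bash
python3 -c "
from h import *
crad();s=get_state()
th=np.radians(5.3);b=2.5*np.array([np.cos(th),np.sin(th)])+4*np.array([-np.sin(th),np.cos(th)])
p=s['tcp_pos'];togo(p[0]+b[0],p[1]+b[1],p[2])"
```

```text
offset from est. home x,y 1.6 -0.1 F ex,ey,z -1.2 -1.8 7.4 Mz [-0.32  0.25  0.1 ]
tcp [540.7 189.1  77.1] yaw -144.45 tilt 0.04 shift [0. 0. 0.]  q7 1.09 F [-1.  -1.9  7.4] w 0.714 t 21.82
tcp [540.7 189.1  77.1] yaw -144.45 tilt 0.04 shift [-0.0209  0.011   0.    ]  q7 1.09 F [-1.  -1.9  7.4] w 0.714 t 21.82
```

move_arm(steps="-0.021 0.011 0 0 0.3;-0.021 0.011 0 -0.06 0.3;-0.021 0.011 0 -0.13 0.3;-0.021 0.011 0 -0.2 0.3;-0.021 0.011 0 -0.27 0.3", grip_force=35)

```text
t: 22.23
tcp_pos: [542.2, 190.6, 77.6]
ee_rot: [1.37, -2.822, 0.007]
force: [-6.0, -10.2, 17.5]
width: 0.708
finger_force: 85.3
```

```bash
python3 -c "
from h import *
crad()"
```

```text
offset from est. home x,y 3.2 1.3 F ex,ey,z -6.9 -9.7 17.5 Mz [-1.87  1.6  -0.25]
tcp [542.2 190.6  77.6] yaw -128.2 tilt 0.36 shift [0. 0. 0.]  q7 1.34 F [ -6.  -10.2  17.5] w 0.708 t 22.23
```

move_arm(steps="0 0 0 -0.03 0.3;0 0 0 -0.06 0.3;0 0 0 -0.09 0.3;0 0 0 -0.12 0.3")

```text
t: 22.57
tcp_pos: [541.8, 190.4, 77.5]
ee_rot: [1.54, -2.732, 0.007]
force: [-7.7, -10.5, 18.3]
width: 0.709
finger_force: 85.5
```

```bash
python3 -c "
from h import *
crad()"
```

```text
offset from est. home x,y 2.8 1.1 F ex,ey,z -8.6 -9.7 18.3 Mz [-2.04  1.91 -1.12]
tcp [541.8 190.4  77.5] yaw -121.17 tilt 0.39 shift [0. 0. 0.]  q7 1.46 F [ -7.7 -10.5  18.3] w 0.709 t 22.57
```

Mz jumped to -1.1 N m, so the open stop is reached after about 362° of turning. I'll ease the load, open and check.

move_arm(steps="0.012 -0.001 0 0.01 0.3;0.023 -0.002 0 0.02 0.3;0.023 -0.002 0 0.03 0.3;0.023 -0.002 0 0.03 0.3")

```text
t: 22.9
tcp_pos: [540.8, 189.2, 77.1]
ee_rot: [-1.502, 2.759, -0.0]
force: [-0.8, -1.6, 7.1]
width: 0.707
finger_force: 84.5
```

```bash
python3 -c "
from h import *
crad()"
```

```text
offset from est. home x,y 1.7 0.0 F ex,ey,z -0.9 -1.5 7.1 Mz [-0.24  0.31 -0.02]
tcp [540.8 189.2  77.1] yaw -122.89 tilt 0.04 shift [0. 0. 0.]  q7 1.43 F [-0.8 -1.6  7.1] w 0.707 t 22.9
```

move_arm(steps="0 0 0 0 0.95;0 0 0 0 1;0 0 0 0 1;0 0 0 0 1;0 0 0 0 1")

```text
t: 23.32
tcp_pos: [540.5, 189.1, 76.1]
ee_rot: [1.5, -2.76, -0.0]
force: [0.3, -0.1, -0.2]
width: 1.004
finger_force: 0.0
```

```bash
python3 -c "
from h import *
crad();fit('w20')"| grep -v '^\[('
```

```text
offset from est. home x,y 1.4 0.0 F ex,ey,z 0.3 -0.1 -0.2 Mz [ 0.   -0.02 -0.02]
tcp [540.5 189.1  76.1] yaw -122.95 tilt 0.02 shift [0. 0. 0.]  q7 1.43 F [ 0.3 -0.1 -0.2] w 1.004 t 23.32
brass x edge at y -54 -44 25.0
brass x edge at y -44 -30 24.8
brass x edge at y 20 40 29.8
brass x edge at y 42 52 24.7
brass -y end (z42 plane) -54.5
```

move_arm(steps="0 0 -0.08 0 1;0 0 -0.2 0 1;0 0 -0.4 0 1;0 0 -0.6 0 1;0 0 -0.75 0 1")

```text
t: 23.78
tcp_pos: [540.6, 190.3, 230.5]
ee_rot: [-1.5, 2.757, 0.0]
force: [0.2, 0.7, -0.1]
width: 0.999
finger_force: 0.0
```

move_arm(steps="0 0 0 0 1;0 0 0 0 1;0 0 0 0 1")

```text
t: 24.03
tcp_pos: [540.3, 188.7, 226.3]
ee_rot: [1.5, -2.76, 0.001]
force: [0.5, 0.8, -0.7]
width: 0.998
finger_force: 0.0
```

Run:
```python
from h import *
s=get_state();im=viewer.read_camera("wrist");cv2.imwrite("pics/w21.png",im);togo(*s["tcp_pos"])
def prof(im,s,ctr,zb,bore):
    c=cam("wrist",s);g=cv2.cvtColor(im,cv2.COLOR_BGR2HSV)
    a=np.arange(0,360,3);out=[]
    for t in a:
        w=np.radians(t+bore);S=0
        for r in(15,17,19,21):
            u,v=proj(c,[[ctr[0]+r*np.cos(w),ctr[1]+r*np.sin(w),zb+92]])[0]
            S+=int(cv2.getRectSubPix(g[...,1],(3,3),(float(u),float(v))).mean())
        out.append(S/4)
    return np.array(out)
s1=np.load("s1.npy",allow_pickle=True).item()
p0=prof(cv2.imread("pics/w1.png"),s1,(500.3,-164.8),0,144.2)
p1=prof(im,s,(539.9,189.1),8,95.3)
for n,p in(("start",p0),("end",p1)):
    # folded three-fold: low saturation = spoke
    q=p.reshape(3,40).mean(0);print(n,q.astype(int).tolist())
    print(" spokes(deg from bore):",[int(3*i) for i in np.argsort(p)[:12]])
```

```text
tcp [540.  188.5 225.5] yaw -122.96 tilt 0.1 shift [-0.0013 -0.0005 -0.0038]  q7 1.55 F [ 0.3  0.1 -0.2] w 1.003 t 24.08
start [131, 131, 131, 132, 133, 133, 131, 128, 126, 125, 125, 126, 127, 127, 126, 127, 127, 128, 129, 128, 127, 126, 126, 126, 125, 124, 119, 104, 75, 41, 19, 10, 11, 22, 49, 83, 111, 125, 130, 131]
 spokes(deg from bore): [336, 213, 96, 210, 93, 333, 99, 339, 216, 207, 90, 102]
end [90, 89, 88, 87, 87, 85, 84, 83, 82, 81, 82, 82, 81, 81, 81, 81, 81, 82, 83, 83, 83, 83, 84, 85, 87, 90, 94, 91, 71, 40, 19, 13, 13, 15, 30, 55, 76, 87, 91, 91]
 spokes(deg from bore): [285, 282, 279, 276, 273, 270, 267, 288, 264, 261, 291, 294]
```

The spoke phase relative to the bore is the same as at the start (about 95° mod 120). The wheel has therefore gone a full turn of about 6.29 rad, which fits a start near 0.6 and the hard stop I felt. The valve is still home and the gripper is clear, so I'm handing in.

```bash
python3 -c "
from rig import finish_job
print(finish_job())"
```

```text
the job is handed in; nothing more can be done
None
```

I handed the job in with the valve standing against the rail and end stop, its wheel turned about 360° until it hit a hard stop I take to be the open one, and the gripper open and clear; no verdict came back.

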